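# Open the paddle-latched parts cabinet

### The job

Lift the paddle handle of the small steel cabinet until you feel the latch reach its stop and, holding it up, swing the door well open, to about 70 degrees. Do not force the latch: a pull of more than about 15 N against its stop or its caught pawl bends it. Then let go and back away, leaving the door standing open and the can, the bin and the carton where they are.

Things in the scene. Friction and masses are not known exactly. Their poses are not given: they have to be found in the camera images.
- cabinet: Blue-grey sheet-steel cabinet fixed on the bench: 180 deep (its x), 220 wide (its y), 240 high. Origin: centre of its underside. The door covers its whole front (the -x side); the door's outer face lies 102 mm in front of the origin (own x = -0.102). With the door shut, the axes of door and paddle are parallel to the cabinet's.
- door_hinge (a point): Point on the door's upright hinge axis at the door's outer face, at the left edge of the cabinet seen from its front (x = -0.102, y = +0.110 in the cabinet's frame), at the paddle's height, 210 mm above the bench. Its axes turn with the door.
- door (a joint): Door angle in rad: 0 shut, grows as the free (right) edge swings out towards the front (-x of the cabinet), seen from above clockwise; stop at 1.9. The hinge has light friction: the door stays where it is left. 0.6 kg nominal. Shut with the pawl in, it has 4 to 7 mm of play at the paddle.
- paddle_pivot (a point): Middle of the paddle's pivot axis, which is level and lies on the door's outer face, parallel to it, 165 mm from the hinge axis, 30 mm below the cabinet's top. Axes turn with the paddle: x from its tip to the pivot, y along the pivot axis.
- paddle_grip (a point): Grip point of the bare-steel paddle, half-way up its flanges, 55 mm out from its pivot. The paddle is a level tongue (inverted channel) jutting 76 mm straight out from the upper right of the door, 36 mm wide, flanges 14 mm high; at this point a domed rivet head stands 3 mm out on either side (42 mm over both); it can be pinched from above across its width, the space beside and above it is free. Axes turn with the paddle.
- paddle (a joint): Paddle angle (rad): 0 level at rest, grows as the tip is lifted. A spring pulls it back: at the grip point 2.2 N at 0, 5 N at 1.0. It withdraws a hidden pawl. Latches are adjusted differently: the paddle meets its firm stop somewhere from 0.4 to 1.05 (felt as a sudden rise above the spring), and the pawl is free only in about the last 0.1 rad before it. Hold it up until the door has swung 0.3 rad.
- latch_stop: Hidden inside the door behind the paddle: the small fixed pin on which the latch stops (origin: paddle pivot, turns with the door). It does not give; each 10 N of pull at the grip point beyond the spring loads it with about 12 N. Loaded beyond 22 N it bends.
- strike: Hidden inside the cabinet at its top, behind the paddle: the fixed plate (40 wide, 46 high) behind which the pawl is caught. It does not give; loaded beyond 30 N (door pulled before the pawl is free) it bends. Its origin: the plate's centre.
- can_center (a point): Closed metal can, 66 across, 120 high, upright on the bench at the left side of the cabinet; point half-way up. Leave it.
- bin_mid (a point): Loose open blue-grey bin, 120 x 90 x 60 high, on the bench at the right side of the cabinet; point half-way up. Leave it.
- carton_center (a point): Cardboard carton, 100 x 70 x 80 high, on the bench to the front right of the cabinet, out of the door's way; point half-way up. Leave it.

How it is judged:
By the outcome, as a careful person would: the job done as asked, in the order asked, and still so for the second after the job is handed in, with the robot touching nothing.
It also fails if it takes over 67 s, if anything falls off the work surface, if the arm or the gripper's body presses on something with over 40 N, if the wrist force passes 120 N, or if a joint passes its speed limit or range.

### The arm

A 6-joint arm with a two-finger parallel gripper is mounted at the origin on the work surface. World frame = base frame: x ahead of the robot, y to its left, z up, the work surface at z = 0. Lengths are in m, angles in rad, forces in N, time in s.
With the tool pointing down it reaches from about 0.275 to 0.825 m from the base axis. Payload 5.2 kg.
Tool frame: the origin (TCP) lies at the very end of the fingers, on their centre line; the grasp point (between the pads) lies ctrl.grip_depth behind it (ctrl.grip_depth is the distance from the TCP to the grasp point, in m); z points along the fingers, y is the line along which they close (so a half turn about z gives the same grasp; the last joint's range is limited). The gripper opens to 93 mm and grips with 3 to 60 N. Pads are 15 mm wide; open, the fingers measure 128 mm over their backs; the gripper's body (75 mm by 188 mm) begins 65 mm behind the grasp point.
Start: joints at [1, 0.259, 1.535, -0, 1.348, -0.203], TCP at [0.198, 0.513, 0.219] pointing down, gripper open.
Joint ranges: [-3.14, 3.14], [-0.91, 2.08], [0.19, 2.58], [-1.22, 4.36], [0.22, 2.71], [-3.12, 3.12]. Speed limits (rad/s): [2.57, 2.57, 3.14, 3.14, 3.14, 3.14].

### API

Orientations are given as [roll, pitch, yaw] about the fixed x, y, z axes, in that order (R = Rz(yaw) Ry(pitch) Rx(roll)).
In Python, from cell import ctrl gives the robot as it stands.
- The arm moves only by the shell command python3 -m pendant 'ROWS'. ROWS is JSON, a list of rows, each a list of 7 numbers: the shift along the tool's x, y, z in mm, then the turn, a rotation vector about the tool's x, y, z in degrees, then the gripper command: -1 is shut, 1 is fully open, values between are in proportion. A call has 1 to 10 rows; each row shifts and turns the commanded pose from where the row before left it, along the tool's axes as they then stand; what a row does not reach is not made up. A row lasts 1/8 s, in which the tool goes at most 62.5 mm and 10.7 degrees, less where a joint would pass 70% of its speed; a pose out of reach is approached as far as the arm can. A call is refused whole if a number of a shift passes 62.5 or a number of a turn 10.7, either way. A call with a gripper value outside its range is refused whole. The fingers move at their own pace and stop on an object; the grip force is fixed at half the most. Time passes only in rows, so rows that do not move let the fingers close. It gives the time, the measured TCP pose, the force, the opening and the grip force at its end, in the units of the state.
- ctrl.get_state(): the state, without advancing time (a new reading comes with each control period).
- ctrl.snapshot(name): name is "side" or "top"; returns (picture, depth): 400x640x3 uint8, red, green, blue; 400x640 float32, m along the optical axis (not along the pixel's ray), 0 where there is no reading.
- ctrl.camera_model(name): a dict with "fx", "fy", "cx", "cy" (pixels), "k1" (the pictures are not rectified: a ray, as slopes to the right and down, at radius r is drawn at 1 + k1 r^2 times it, then the intrinsics apply), "R" (3x3) and "t" (3): a world point X has camera coordinates R X + t. Camera axes: x right, y down, z forward; pixel columns grow to the right and rows downward; lengths in m; the calibration is good to about 2 mm. A picture is of the moment at which its call begins. camera_model takes no time and is no camera call.
- ctrl.job_done(): hands the job in; it is judged then, once.
The state is a dict: "t": time; "q": joint angles; "qd": joint speeds; "joint_efforts": joint torques, N m; "ee_pos": TCP position; "orientation": TCP orientation; "wrist_force": force on the tool from outside, world axes, zero at the start; "torque": the same for the moment, N m; "finger_gap": finger opening in m; "grasp_force": force on a finger pad.
Only numpy, scipy, OpenCV 4.12 (cv2) and the standard library are available. Lean on these libraries where they do the work, as an engineer would, in place of code of your own. Each camera call takes 0.05 s, during which the arm holds its last target. There are 200 camera calls.

## Working session

There is one attempt and no reset: what is moved stays moved. The work goes in short steps, Python scripts to look and compute and a shell command to move; the robot and the scene stay as the last step left them, time stands still between calls to the robot, and variables do not carry over. Pictures are saved under pics/ and viewed, at most 10 in all, crops included, and the job is handed in when it is done.

```bash
ls; mkdir -p pics
python3 - <<'E'
from cell import ctrl
import cv2,numpy as np
s=ctrl.get_state()
print({k:np.round(v,4).tolist() for k,v in s.items()}, ctrl.grip_depth)
for n in("side","top"):
    p,d=ctrl.snapshot(n); cv2.imwrite(f"pics/{n}0.png",p[...,::-1]); np.save(f"pics/{n}0.npy",d)
    m=ctrl.camera_model(n); print(n,{k:np.round(v,4).tolist() for k,v in m.items()})
E
```

```text
pics
{'t': 0.0, 'q': [1.0002, 0.2593, 1.5361, -0.0, 1.348, -0.2028], 'qd': [0.0007, 0.0005, -0.0006, 0.0002, -0.0019, 0.0004], 'joint_efforts': [-0.0016, -43.7329, -28.3991, 0.0718, 0.0414, -0.0001], 'ee_pos': [0.1974, 0.5127, 0.2178], 'orientation': [-3.1398, -0.0004, 2.7738], 'wrist_force': [0.3814, 0.5794, -0.2614], 'torque': [0.0393, -0.039, 0.0244], 'grasp_force': 0.0, 'finger_gap': 0.0931} 0.0188
side {'fx': 503.2959, 'fy': 503.2959, 'cx': 325.046, 'cy': 203.4445, 'k1': -0.0297, 'R': [[0.9789, -0.2038, -0.0131], [-0.1048, -0.4466, -0.8885], [0.1752, 0.8712, -0.4586]], 't': [-0.5861, 0.1957, 1.0063]}
top {'fx': 480.798, 'fy': 480.798, 'cx': 322.2148, 'cy': 199.891, 'k1': -0.0046, 'R': [[0.0281, -0.9995, 0.0151], [-0.9914, -0.0298, -0.1274], [0.1278, -0.0114, -0.9917]], 't': [-0.0729, 0.6147, 1.1446]}
```

View pics/side0.png

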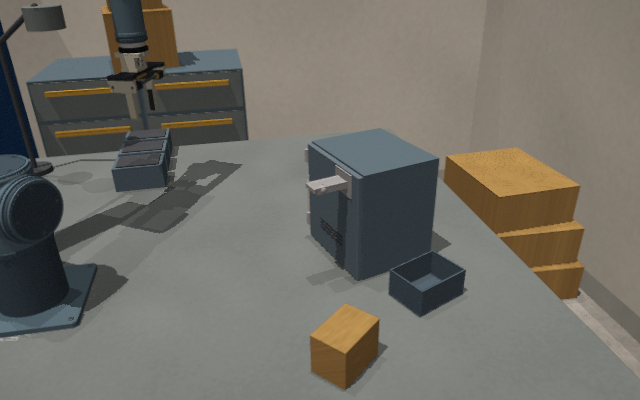

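View pics/top0.png

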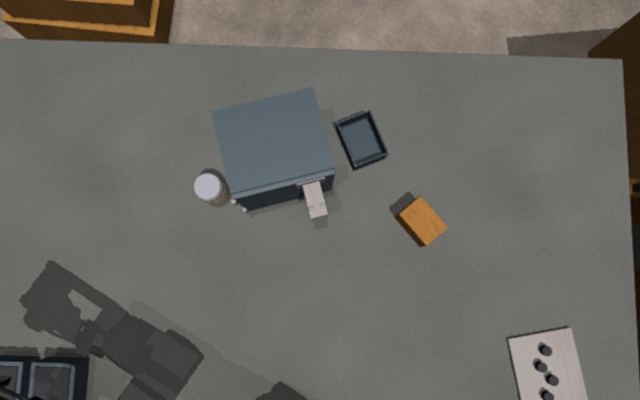

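The side view shows the cabinet with its paddle at (328,185), the bin at (427,280) and the carton at (345,345). In the top view, the cabinet top spans (213,108), (314,88), (334,175) and (231,195), the paddle is at (315,200) and the can at (208,187). I'll enlarge the top view.

```bash
cat > h.py <<'E'
import numpy as np, cv2
from cell import ctrl
def ray(n,u,v):
    m=ctrl.camera_model(n); K=np.array([[m['fx'],0,m['cx']],[0,m['fy'],m['cy']],[0,0,1]])
    x,y=cv2.undistortPoints(np.array([[[u,v]]],float),K,np.array([m['k1'],0,0,0,0.]))[0,0]
    R=np.array(m['R']); return -R.T@np.array(m['t']), R.T@np.array([x,y,1])
def at_z(n,u,v,z):
    c,r=ray(n,u,v); return c+r*(z-c[2])/r[2]
def at_d(n,u,v,d):
    c,r=ray(n,u,v); return c+r*d
E
python3 - <<'E'
import cv2
a=cv2.imread('pics/top0.png')[80:230,190:350]
cv2.imwrite('pics/topc.png',cv2.resize(a,None,fx=4,fy=4,interpolation=cv2.INTER_CUBIC))
a=cv2.imread('pics/side0.png')[120:280,290:450]
cv2.imwrite('pics/sidec.png',cv2.resize(a,None,fx=3.7,fy=3.7,interpolation=cv2.INTER_CUBIC))
E
```

```text
(no output)
```

View pics/topc.png

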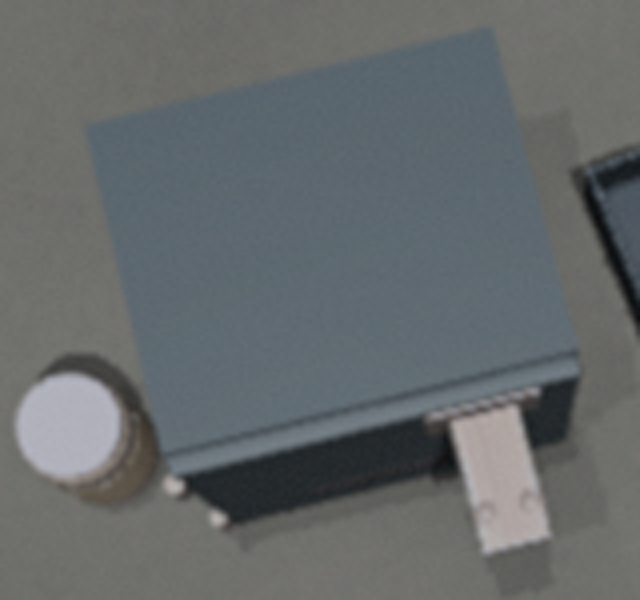

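View pics/sidec.png

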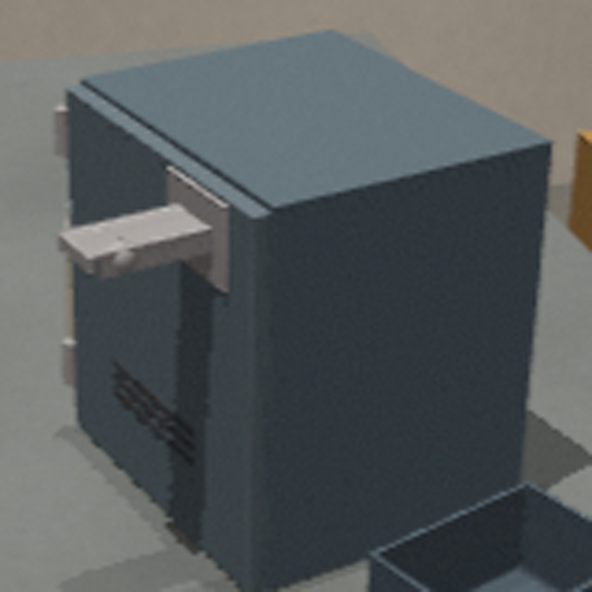

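In the top crop, the cabinet's rear corners are at (90,125) and (493,28), and the door's top front edge runs from (176,474) to (578,372). The paddle tip corners are (485,553) and (550,540), with the root at about (449,425) and (520,405). The side crop shows the paddle level and the hinge at far left.

Run:
```python
from h import *
f=lambda u,v:(190+u/4,80+v/4)
P={k:at_z('top',*f(*c),z)for k,(c,z) in dict(bl=((90,125),.24),br=((493,28),.24),fr=((578,372),.24),fl=((176,474),.24),tl=((485,553),.215),tr=((550,540),.215)).items()}
for k,v in P.items(): print(k,np.round(v,4))
n=lambda a,b:np.linalg.norm(P[a]-P[b])
print('w',n('bl','br'),n('fl','fr'),'d',n('bl','fl'),n('br','fr'),'tip',n('tl','tr'))
d=(P['bl']-P['br'])+(P['fl']-P['fr']); yaw=np.arctan2(d[1],d[0])-np.pi/2
d2=(P['bl']-P['fl'])+(P['br']-P['fr']); yaw2=np.arctan2(d2[1],d2[0]); print('yaw',yaw,yaw2)
yaw=(yaw+yaw2)/2
X=np.array([np.cos(yaw),np.sin(yaw)]);Y=np.array([-X[1],X[0]])
# center from four corners: x from -.102 to .09
c=sum(P[k][:2] for k in('bl','br','fr','fl'))/4+X*.006
piv=c-X*.102-Y*.055; hin=c-X*.102+Y*.11
print('c',c,'hinge',hin,'piv',piv,'grip',piv-X*.055,'tip pred',piv-X*.076,'tip meas',(P['tl']+P['tr'])[:2]/2)
# depth on paddle & cabinet top
for n_ in('top','side'):
    D=np.load(f'pics/{n_}0.npy')
    pts=[(316,200),(315,195),(270,140),(300,160)] if n_=='top' else [(322,184),(375,150)]
    for u,v in pts: print(n_,u,v,np.round(at_d(n_,u,v,D[v,u]),4))
# side: rivet at crop (122,256), tip corners (62,240),(95,273) lower
for c_ in((122,256),(62,236),(92,258)): 
    u,v=290+c_[0]/3.7,120+c_[1]/3.7; print(c_,np.round(at_z('side',u,v,.21),4), np.round(at_d('side',u,v,np.load('pics/side0.npy')[int(v),int(u)]),4))
```

```text
bl [0.7703 0.1814 0.24  ]
br [ 0.83   -0.0271  0.24  ]
fr [ 0.6474 -0.0764  0.24  ]
fl [0.5882 0.1272 0.24  ]
tl [ 0.5547 -0.0312  0.215 ]
tr [ 0.5625 -0.0649  0.215 ]
w 0.2168556793966459 0.2120389164113627 d 0.189987214275585 0.1891646673980307 tip 0.034591545886895586
yaw 0.2805343181005122 0.2766274308072171
c [0.71474168 0.05290779] hinge [0.58642505 0.13061778] piv [ 0.63179865 -0.02802091] grip [ 0.57891909 -0.04314545] tip pred [ 0.55872871 -0.04892027] tip meas [ 0.55863155 -0.04808187]
top 316 200 [ 0.5929 -0.04    0.2189]
top 315 195 [ 0.6034 -0.0376  0.2183]
top 270 140 [0.7126 0.059  0.2402]
top 300 160 [ 0.6723 -0.0046  0.2403]
side 322 184 [ 0.5862 -0.0454  0.216 ]
side 375 150 [0.7197 0.0471 0.2389]
(122, 256) [ 0.5858 -0.0561  0.21  ] [ 0.5849 -0.0606  0.2122]
(62, 236) [ 0.5598 -0.0248  0.21  ] [ 0.5589 -0.0305  0.2127]
(92, 258) [ 0.5703 -0.0548  0.21  ] [ 0.5684 -0.0655  0.2152]
```

```bash
python3 -m pendant '[[0,0,-25,0,0,-9.27,1],[0,0,-25,0,0,-9.27,1],[0,0,-25,0,0,-9.27,1],[0,0,-20,0,0,-9.27,1],[-12,-35,0,0,0,0,1],[-14,-42,0,0,0,0,1],[-14,-42,0,0,0,0,1],[-14,-42,0,0,0,0,1],[-14,-42,0,0,0,0,1],[-14,-42,0,0,0,0,1]]'
cat >> h.py <<'E'
from scipy.spatial.transform import Rotation as Ro
YAW=.2786; X=np.array([np.cos(YAW),np.sin(YAW),0]);Y=np.array([-X[1],X[0],0])
HIN=np.array([.5864,.1306,.21]); 
def grip(th,ph,dz=0):
    R=Ro.from_euler('z',-ph).as_matrix()
    return HIN+R@(-.165*Y-.055*np.cos(th)*X)+[0,0,.055*np.sin(th)+dz]
def rem(th,ph,dz=0):
    s=ctrl.get_state(); T=Ro.from_euler('xyz',s['orientation'])
    W=Ro.from_euler('xyz',[np.pi,0,YAW+np.pi-ph])
    tgt=grip(th,ph,dz)-W.as_matrix()[:,2]*-ctrl.grip_depth
    print('t',round(s['t'],2),'pos',np.round(s['ee_pos'],4),'F',np.round(s['wrist_force'],2),'T',np.round(s['torque'],2),'gap',round(s['finger_gap'],4),'gf',round(s['grasp_force'],1))
    print('rem mm',np.round(T.inv().apply(tgt-np.array(s['ee_pos']))*1e3,1),'deg',np.round((T.inv()*W).as_rotvec(degrees=True),2))
E
python3 -c "
from h import *
rem(0,0,.09)"
```

```text
t: 1.35
ee_pos: [0.3445, 0.299, 0.3133]
orientation: [-3.141, -0.001, -2.862]
wrist_force: [0.1, 0.9, 0.3]
finger_gap: 0.0929
grasp_force: 0.0
t 1.35 pos [0.3445 0.299  0.3133] F [0.09 0.86 0.31] T [ 0.03  0.01 -0.04] gap 0.0929 gf 0.0
rem mm [-130.9 -393.5   32.1] deg [-0.01 -0.03  0.05]
```

```bash
python3 -m pendant '[[-14,-42,0,0,0,0,1],[-14,-42,0,0,0,0,1],[-14,-42,0,0,0,0,1],[-14,-42,0,0,0,0,1],[-14,-42,0,0,0,0,1],[-14,-42,5,0,0,0,1],[-14,-42,5,0,0,0,1],[-14,-42,5,0,0,0,1],[-6,-20,5,0,0,0,1],[0,0,0,0,0,0,1]]'
python3 -c "
from h import *
rem(0,0,.0)"
```

```text
t: 2.6
ee_pos: [0.5555, -0.0099, 0.2925]
orientation: [3.14, -0.002, -2.864]
wrist_force: [0.5, -0.4, 0.2]
finger_gap: 0.0929
grasp_force: 0.0
t 2.6 pos [ 0.5555 -0.0099  0.2925] F [ 0.54 -0.41  0.24] T [ 0.1   0.08 -0.08] gap 0.0929 gf 0.0
rem mm [-13.6 -38.5 101.2] deg [ 0.08 -0.12 -0.06]
```

```bash
python3 -m pendant '[[-7,-20,0,0,0,0,1],[-6.6,-18.5,0,0,0,0,1],[0,0,0,0,0,0,1],[0,0,25,0,0,0,1],[0,0,25,0,0,0,1],[0,0,15,0,0,0,1],[0,0,0,0,0,0,1],[0,0,0,0,0,0,1]]'
python3 -c "
from h import *
rem(0,0,.0)
for n in('side','top'):
    p,d=ctrl.snapshot(n); a=p[120:270,240:440] if n=='side' else p[140:240,250:390]
    cv2.imwrite(f'pics/{n}1.png',cv2.resize(a[...,::-1],None,fx=4,fy=4,interpolation=cv2.INTER_CUBIC))
"
```

```text
t: 3.6
ee_pos: [0.5799, -0.0426, 0.2297]
orientation: [-3.141, 0.001, -2.862]
wrist_force: [-0.9, 0.4, -0.5]
finger_gap: 0.0928
grasp_force: 0.0
t 3.6 pos [ 0.5799 -0.0426  0.2297] F [-0.86  0.36 -0.46] T [ 0.02 -0.04 -0.01] gap 0.0928 gf 0.0
rem mm [ 1.2 -0.2 38.5] deg [-0.04  0.08  0.05]
```

View pics/side1.png

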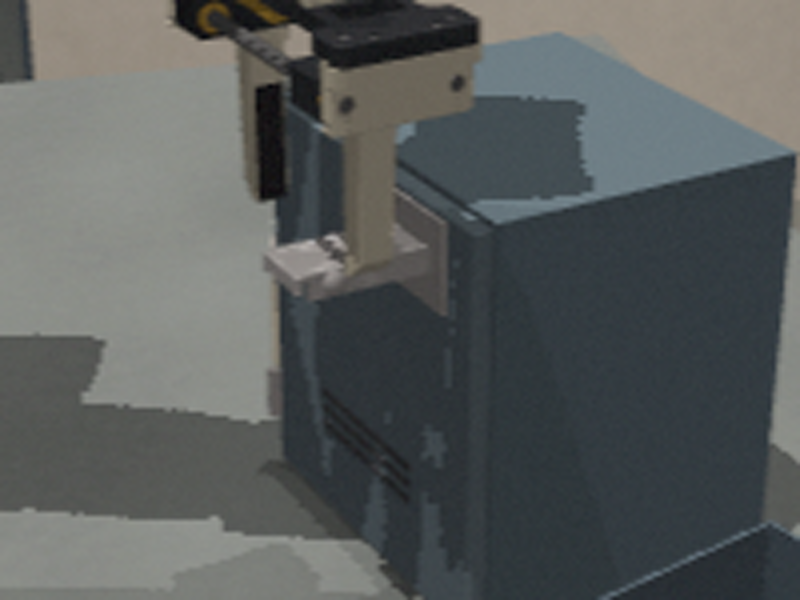

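The fingers straddle the paddle: the near finger tip is at (370,265), in front of its right flange, and the far one is at (265,190). I'll descend and close.

```bash
python3 -m pendant '[[1.2,0,20,0,0,0,1],[0,0,18.5,0,0,0,1],[0,0,0,0,0,0,1],[0,0,0,0,0,0,1],[0,0,0,0,0,0,-1],[0,0,0,0,0,0,-1],[0,0,0,0,0,0,-1],[0,0,0,0,0,0,-1],[0,0,0,0,0,0,-1],[0,0,0,0,0,0,-1]]'
python3 -c "
from h import *
rem(0,0,.0)
p,d=ctrl.snapshot('side'); a=p[120:270,240:440]
cv2.imwrite('pics/side2.png',cv2.resize(a[...,::-1],None,fx=4,fy=4,interpolation=cv2.INTER_CUBIC))
"
```

```text
t: 4.95
ee_pos: [0.578, -0.0422, 0.1901]
orientation: [3.14, -0.0, -2.862]
wrist_force: [-0.9, 1.5, 1.0]
finger_gap: 0.0406
grasp_force: 30.0
t 4.95 pos [ 0.578  -0.0422  0.1901] F [-0.88  1.48  0.98] T [0.38 0.2  0.02] gap 0.0406 gf 30.0
rem mm [-0.6 -1.2 -1.1] deg [ 0.09 -0.01  0.04]
```

View pics/side2.png

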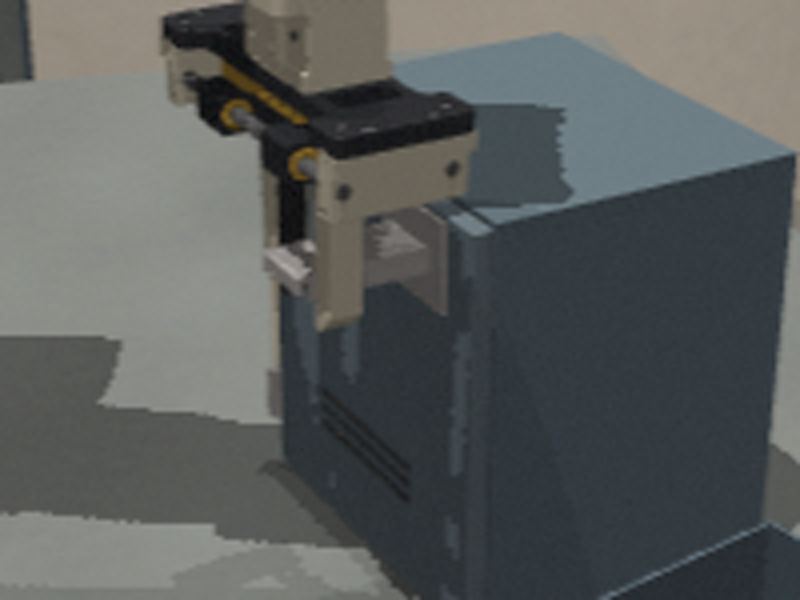

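The finger pinches the paddle at the rivets (gap 40.6 mm; near finger at (340,270)). Now the first part of the lift, along the arc.

```bash
python3 -m pendant '[[-0.1,0,-2.7,0,0,0,-1],[-0.2,0,-2.7,0,0,0,-1],[-0.4,0,-2.7,0,0,0,-1],[-0.5,0,-2.7,0,0,0,-1],[0,0,0,0,0,0,-1]]'
python3 -c "
from h import *
rem(.2,0,-.0)"
python3 -m pendant '[[-0.6,0,-2.7,0,0,0,-1],[-0.7,0,-2.7,0,0,0,-1],[0,0,0,0,0,0,-1],[0,0,0,0,0,0,-1]]'
python3 -c "
from h import *
rem(.3,0,-.0)"
```

```text
t: 5.62
ee_pos: [0.5789, -0.042, 0.2009]
orientation: [3.14, -0.001, -2.862]
wrist_force: [-0.6, 5.5, -4.0]
finger_gap: 0.0398
grasp_force: 30.0
t 5.62 pos [ 0.5789 -0.042   0.2009] F [-0.61  5.51 -4.04] T [ 0.96  0.24 -0.01] gap 0.0398 gf 30.0
rem mm [-0.8 -1.1 -1.3] deg [ 0.07 -0.06  0.06]
t: 6.12
ee_pos: [0.58, -0.0417, 0.206]
orientation: [3.14, -0.001, -2.862]
wrist_force: [-0.1, 5.3, -4.7]
finger_gap: 0.04
grasp_force: 30.0
t 6.12 pos [ 0.58   -0.0417  0.206 ] F [-0.08  5.34 -4.67] T [ 0.86  0.32 -0.03] gap 0.04 gf 30.0
rem mm [-1.  -1.1 -1.4] deg [ 0.08 -0.08  0.05]
```

```bash
cat >> h.py <<'E'
def chk(lim=7.):
    s=ctrl.get_state(); z=s['ee_pos'][2]+ctrl.grip_depth-.2088; th=np.arcsin(np.clip(z/.055,-1,1)); F=np.array(s['wrist_force'])
    ft=-(F@X*np.sin(th)+F[2]*np.cos(th)); fr=F@X*np.cos(th)-F[2]*np.sin(th)
    print('th %.3f Ft %.2f radial(in+) %.2f Fy %.2f'%(th,ft,fr,F@Y), np.round(s['torque'],2)); raise SystemExit(int(ft>lim))
E
g(){ python3 -c "from h import *
chk()" || exit 0; }
python3 -m pendant '[[-0.7,1,-1.9,0,0,0,-1],[-0.7,0,-1.9,0,0,0,-1],[0,0,0,0,0,0,-1],[0,0,0,0,0,0,-1]]' >/dev/null; g
python3 -m pendant '[[-0.8,0,-1.8,0,0,0,-1],[0,0,0,0,0,0,-1],[0,0,0,0,0,0,-1]]' >/dev/null; g
python3 -m pendant '[[-0.8,0,-1.8,0,0,0,-1],[0,0,0,0,0,0,-1],[0,0,0,0,0,0,-1]]' >/dev/null; g
```

```text
th 0.376 Ft 5.02 radial(in+) -0.94 Fy 2.06 [ 0.19  0.63 -0.05]
th 0.411 Ft 5.31 radial(in+) -2.93 Fy 0.17 [ 0.07  0.89 -0.01]
th 0.449 Ft 5.00 radial(in+) -2.23 Fy -0.05 [-0.07  0.82  0.07]
```

```bash
g(){ python3 -c "from h import *
chk()" || exit 0; }
python3 -m pendant '[[-0.6,0,-1.8,0,0,0,-1],[0,0,0,0,0,0,-1],[0,0,0,0,0,0,-1]]' >/dev/null; g
python3 -m pendant '[[-0.8,0,-1.7,0,0,0,-1],[0,0,0,0,0,0,-1],[0,0,0,0,0,0,-1]]' >/dev/null; g
python3 -m pendant '[[-1,0,-1.7,0,0,0,-1],[0,0,0,0,0,0,-1],[0,0,0,0,0,0,-1]]' >/dev/null; g
```

```text
th 0.486 Ft 5.09 radial(in+) -0.37 Fy 0.14 [ 0.03  0.41 -0.07]
th 0.520 Ft 5.63 radial(in+) 2.68 Fy -1.56 [0.09 0.15 0.02]
th 0.555 Ft 4.00 radial(in+) 4.08 Fy -1.23 [-0.04  0.01 -0.05]
```

```bash
g(){ python3 -c "from h import *
chk()" || exit 0; }
python3 -m pendant '[[-1.6,-0.2,-1.6,0,0,0,-1],[0,0,0,0,0,0,-1],[0,0,0,0,0,0,-1]]' >/dev/null; g
python3 -m pendant '[[-1.3,0,-1.6,0,0,0,-1],[0,0,0,0,0,0,-1],[0,0,0,0,0,0,-1]]' >/dev/null; g
python3 -m pendant '[[-1.3,0,-1.6,0,0,0,-1],[0,0,0,0,0,0,-1],[0,0,0,0,0,0,-1]]' >/dev/null; g
```

```text
th 0.590 Ft 4.96 radial(in+) 0.12 Fy -0.96 [-0.03  0.58 -0.02]
th 0.626 Ft 6.24 radial(in+) -1.72 Fy 0.22 [-0.05  0.96 -0.05]
th 0.661 Ft 6.20 radial(in+) -1.93 Fy 0.20 [-0.13  0.99 -0.07]
```

```bash
g(){ python3 -c "from h import *
chk(8)" || exit 0; }
python3 -m pendant '[[-1.1,0,-1.6,0,0,0,-1],[0,0,0,0,0,0,-1],[0,0,0,0,0,0,-1]]' >/dev/null; g
python3 -m pendant '[[-1.2,0,-1.5,0,0,0,-1],[0,0,0,0,0,0,-1],[0,0,0,0,0,0,-1]]' >/dev/null; g
python3 -m pendant '[[-1.3,0,-1.5,0,0,0,-1],[0,0,0,0,0,0,-1],[0,0,0,0,0,0,-1]]' >/dev/null; g
```

```text
th 0.698 Ft 5.99 radial(in+) -1.63 Fy 1.60 [-0.03  0.86 -0.05]
th 0.735 Ft 5.50 radial(in+) -0.17 Fy 0.89 [ 0.07  0.77 -0.09]
th 0.772 Ft 4.96 radial(in+) 1.12 Fy 0.99 [0.1  0.49 0.07]
```

```bash
g(){ python3 -c "from h import *
chk(8)" || exit 0; }
python3 -m pendant '[[-1.5,0,-1.4,0,0,0,-1],[0,0,0,0,0,0,-1],[0,0,0,0,0,0,-1]]' >/dev/null; g
python3 -m pendant '[[-1.6,0,-1.4,0,0,0,-1],[0,0,0,0,0,0,-1],[0,0,0,0,0,0,-1]]' >/dev/null; g
python3 -m pendant '[[-1.6,0,-1.3,0,0,0,-1],[0,0,0,0,0,0,-1],[0,0,0,0,0,0,-1]]' >/dev/null; g
```

```text
th 0.808 Ft 6.66 radial(in+) 2.15 Fy 2.13 [ 0.21  0.63 -0.02]
th 0.848 Ft 5.48 radial(in+) 1.87 Fy 1.81 [0.17 0.83 0.04]
th 0.885 Ft 5.56 radial(in+) 0.24 Fy 3.09 [0.18 0.91 0.  ]
```

```bash
python3 -c "
from h import *
rem(.885,0)
p,d=ctrl.snapshot('side'); a=p[110:260,240:440]
cv2.imwrite('pics/side3.png',cv2.resize(a[...,::-1],None,fx=4,fy=4,interpolation=cv2.INTER_CUBIC))
"
```

```text
t 11.88 pos [ 0.5976 -0.0365  0.2326] F [-4.83  1.83 -3.71] T [0.18 0.91 0.  ] gap 0.0403 gf 30.0
rem mm [-0.4 -1.3 -1.2] deg [0.   0.   0.05]
```

View pics/side3.png

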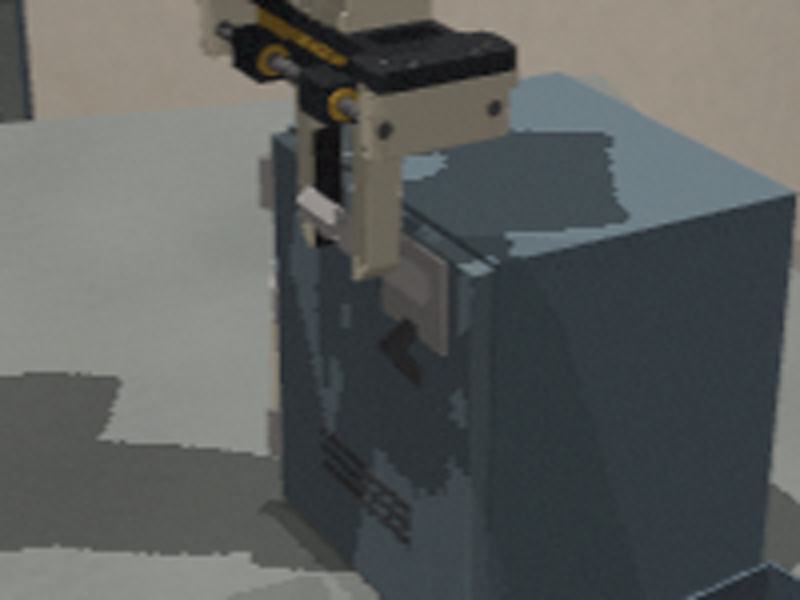

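The paddle is held up steeply in the fingers: its tip is at (320,205), its root at (405,265), and it turns in the grip. I'll keep lifting.

```bash
g(){ python3 -c "from h import *
chk(8)" || exit 0; }
python3 -m pendant '[[-1.5,0.4,-1.2,0,0,0,-1],[0,0,0,0,0,0,-1],[0,0,0,0,0,0,-1]]' >/dev/null; g
python3 -m pendant '[[-1.6,0,-1.2,0,0,0,-1],[0,0,0,0,0,0,-1],[0,0,0,0,0,0,-1]]' >/dev/null; g
python3 -m pendant '[[-1.7,0,-1.1,0,0,0,-1],[0,0,0,0,0,0,-1],[0,0,0,0,0,0,-1]]' >/dev/null; g
```

```text
th 0.920 Ft 6.44 radial(in+) 0.45 Fy -0.12 [-0.05  0.96 -0.1 ]
th 0.957 Ft 6.45 radial(in+) -0.14 Fy 0.06 [-0.16  0.92  0.09]
th 0.993 Ft 6.97 radial(in+) 0.40 Fy 0.76 [-0.17  1.04 -0.03]
```

```bash
g(){ python3 -c "from h import *
chk(8.5)" || exit 0; }
python3 -m pendant '[[-1.3,0,-0.8,0,0,0,-1],[0,0,0,0,0,0,-1],[0,0,0,0,0,0,-1]]' >/dev/null; g
python3 -m pendant '[[-1.3,0,-0.8,0,0,0,-1],[0,0,0,0,0,0,-1],[0,0,0,0,0,0,-1]]' >/dev/null; g
```

```text
th 1.016 Ft 6.95 radial(in+) -0.86 Fy -0.04 [-0.16  1.15  0.01]
th 1.028 Ft 9.47 radial(in+) -0.93 Fy -0.20 [-0.24  1.4  -0.14]
```

```bash
python3 -m pendant '[[-0.6,0,-0.3,0,0,0,-1],[0,0,0,0,0,0,-1],[0,0,0,0,0,0,-1]]' >/dev/null
python3 -c "from h import *
chk(9)"
```

```text
th 1.033 Ft 10.03 radial(in+) -1.11 Fy -0.63 [-0.42  1.5   0.14]
```

The stop is felt at θ≈1.02: force jumped from 6.9 to 10 N while the motion stalled. I'll ease off the stop slightly and try the door through its play with guarded small steps.

```bash
cat >> h.py <<'E'
def dchk(lim=9., plim=9.):
    s=ctrl.get_state(); p=np.array(s['ee_pos']); F=np.array(s['wrist_force']); T=Ro.from_euler('xyz',s['orientation']).as_matrix()
    th=np.arcsin(np.clip((p[2]+ctrl.grip_depth-.2088)/.055,-1,1)); f=T.T@F
    ft=f[0]*np.sin(th)+f[2]*np.cos(th)
    r=p-HIN; ph=-(np.arctan2(r[1],r[0])-(YAW-np.pi/2-np.arctan2(.0286,.165))); ph=(ph+np.pi)%(2*np.pi)-np.pi
    tph=YAW+np.pi-Ro.from_matrix(T).as_euler('xyz')[2]; tph=(tph+np.pi)%(2*np.pi)-np.pi
    print('t %.2f ph %.3f toolph %.3f rad %.1f th %.3f Ft %.2f | tool F x(out) %.2f y %.2f z %.2f'%(s['t'],ph,tph,np.hypot(*r[:2])*1e3,th,ft,*f), np.round(s['torque'],2), round(s['finger_gap'],4))
    raise SystemExit(int(ft>lim or -f[0]>plim or abs(f[1])>plim))
E
g(){ python3 -c "from h import *
dchk(11)" || exit 0; }
python3 -m pendant '[[1,0,0.6,0,0,0,-1],[0,0,0,0,0,0,-1],[0,0,0,0,0,0,-1]]' >/dev/null; g
python3 -m pendant '[[1.65,0.3,0,0,0,0.57,-1],[1.65,0.3,0,0,0,0.57,-1],[0,0,0,0,0,0,-1],[0,0,0,0,0,0,-1]]' >/dev/null; g
python3 -m pendant '[[1.65,0.3,0,0,0,0.57,-1],[0,0,0,0,0,0,-1],[0,0,0,0,0,0,-1]]' >/dev/null; g
```

```text
t 14.55 ph 0.003 toolph -0.001 rad 166.2 th 1.026 Ft 6.99 | tool F x(out) 6.17 y 0.44 z 3.30 [-0.27  1.17  0.19] 0.0404
t 15.05 ph 0.018 toolph 0.019 rad 166.1 th 1.026 Ft 5.96 | tool F x(out) 1.96 y -2.79 z 8.26 [-0.43  0.22  0.36] 0.0396
t 15.43 ph 0.030 toolph 0.029 rad 166.0 th 1.030 Ft 6.72 | tool F x(out) 2.06 y -3.23 z 9.62 [-0.7   0.22  0.34] 0.0401
```

```bash
g(){ python3 -c "from h import *
dchk(11,8)" || exit 0; }
python3 -m pendant '[[1.65,-0.1,0,0,0,0.57,-1],[0,0,0,0,0,0,-1],[0,0,0,0,0,0,-1]]' >/dev/null; g
python3 -m pendant '[[1.65,0,0,0,0,0.57,-1],[0,0,0,0,0,0,-1],[0,0,0,0,0,0,-1]]' >/dev/null; g
python3 -m pendant '[[1.65,0.3,0,0,0,0.57,-1],[0,0,0,0,0,0,-1],[0,0,0,0,0,0,-1]]' >/dev/null; g
```

```text
t 15.80 ph 0.040 toolph 0.039 rad 166.0 th 1.032 Ft 6.49 | tool F x(out) 1.82 y -2.78 z 9.58 [-0.51  0.32  0.25] 0.0404
t 16.18 ph 0.050 toolph 0.049 rad 166.1 th 1.030 Ft 6.63 | tool F x(out) 2.31 y -0.74 z 9.05 [-0.23  0.39  0.26] 0.0402
t 16.55 ph 0.060 toolph 0.059 rad 166.1 th 1.031 Ft 6.25 | tool F x(out) 1.58 y -0.08 z 9.54 [0.   0.37 0.28] 0.0402
```

The door is past its play with no resistance, so the pawl is free. I'll swing on.

```bash
g(){ python3 -c "from h import *
dchk(11,8)" || exit 0; }
python3 -m pendant '[[3.3,0.6,0,0,0,1.15,-1],[3.3,0.6,0,0,0,1.15,-1],[3.3,0.6,0,0,0,1.15,-1],[0,0,0,0,0,0,-1]]' >/dev/null; g
python3 -m pendant '[[3.3,0.6,0,0,0,1.15,-1],[3.3,0.6,0,0,0,1.15,-1],[3.3,0.6,0,0,0,1.15,-1],[3.3,0.6,0,0,0,1.15,-1],[0,0,0,0,0,0,-1]]' >/dev/null; g
python3 -m pendant '[[3.3,0.6,0,0,0,1.15,-1],[3.3,0.6,0,0,0,1.15,-1],[3.3,0.6,0,0,0,1.15,-1],[3.3,0.6,0,0,0,1.15,-1],[0,0,0,0,0,0,-1]]' >/dev/null; g
```

```text
t 17.05 ph 0.123 toolph 0.120 rad 166.1 th 1.031 Ft 7.27 | tool F x(out) 2.07 y 3.87 z 10.70 [0.37 0.35 0.29] 0.0398
t 17.68 ph 0.203 toolph 0.200 rad 166.1 th 1.033 Ft 6.53 | tool F x(out) 0.98 y 4.44 z 11.10 [0.87 0.32 0.27] 0.0402
t 18.30 ph 0.283 toolph 0.280 rad 166.0 th 1.033 Ft 7.19 | tool F x(out) 1.62 y 5.07 z 11.31 [0.94 0.3  0.3 ] 0.0405
```

```bash
g(){ python3 -c "from h import *
dchk(11,8)" || exit 0; }
python3 -m pendant '[[3.3,1.1,0,0,0,1.15,-1],[4.9,1.3,0,0,0,1.72,-1],[4.9,0.9,0,0,0,1.72,-1],[4.9,0.9,0,0,0,1.72,-1],[0,0,0,0,0,0,-1]]' >/dev/null; g
python3 -m pendant '[[4.9,1,0,0,0,1.72,-1],[4.9,1,0,0,0,1.72,-1],[4.9,1,0,0,0,1.72,-1],[4.9,1,0,0,0,1.72,-1],[4.9,1,0,0,0,1.72,-1],[0,0,0,0,0,0,-1]]' >/dev/null; g
python3 -m pendant '[[4.9,1,0,0,0,1.72,-1],[4.9,1,0,0,0,1.72,-1],[4.9,1,0,0,0,1.72,-1],[4.9,1,0,0,0,1.72,-1],[4.9,1,0,0,0,1.72,-1],[0,0,0,0,0,0,-1]]' >/dev/null; g
```

```text
t 18.93 ph 0.395 toolph 0.390 rad 165.8 th 1.037 Ft 7.36 | tool F x(out) 1.44 y 2.74 z 12.02 [0.59 0.3  0.3 ] 0.04
t 19.68 ph 0.546 toolph 0.540 rad 165.6 th 1.038 Ft 8.38 | tool F x(out) 3.53 y -0.34 z 10.51 [0.19 0.44 0.27] 0.0402
t 20.43 ph 0.698 toolph 0.690 rad 165.5 th 1.035 Ft 8.04 | tool F x(out) 3.39 y -3.89 z 10.05 [-0.29  0.84  0.39] 0.0403
```

```bash
g(){ python3 -c "from h import *
dchk(12,8)" || exit 0; }
python3 -m pendant '[[6.6,0.7,0,0,0,2.29,-1],[6.6,0.8,0,0,0,2.29,-1],[6.6,0.9,0,0,0,2.29,-1],[6.6,1,0,0,0,2.29,-1],[6.6,1,0,0,0,2.29,-1],[6.6,1,0,0,0,2.29,-1],[0,0,0,0,0,0,-1]]' >/dev/null; g
python3 -m pendant '[[6.6,1,0,0,0,2.29,-1],[6.6,1,0,0,0,2.29,-1],[6.6,1,0,0,0,2.29,-1],[6.6,1,0,0,0,2.29,-1],[6.6,1,0,0,0,2.29,-1],[6.6,1,0,0,0,2.29,-1],[0,0,0,0,0,0,-1]]' >/dev/null; g
```

```text
t 21.30 ph 0.933 toolph 0.930 rad 165.8 th 1.040 Ft 6.98 | tool F x(out) -0.49 y 6.06 z 14.62 [ 0.76 -0.64 -0.09] 0.0403
t 22.18 ph 1.169 toolph 1.169 rad 166.1 th 1.050 Ft 8.44 | tool F x(out) -0.85 y 10.10 z 18.45 [ 0.8  -1.4  -0.01] 0.0405
```

```bash
g(){ python3 -c "from h import *
dchk(12,8)" || exit 0; }
python3 -m pendant '[[-0.8,1.5,1.3,0,0,0,-1],[5,1.3,0,0,0,1.72,-1],[5,1,0,0,0,1.72,-1],[0,0,0,0,0,0,-1],[0,0,0,0,0,0,-1]]' >/dev/null; g
python3 -m pendant '[[2.2,0,1.5,0,0,0,-1],[2.2,0,1.7,0,0,0,-1],[2.1,0,1.8,0,0,0,-1],[2,0,1.9,0,0,0,-1],[1.9,0,2.1,0,0,0,-1],[0,0,0,0,0,0,-1]]' >/dev/null; g
```

```text
t 22.80 ph 1.227 toolph 1.229 rad 166.2 th 1.016 Ft 5.25 | tool F x(out) 1.59 y 4.89 z 7.40 [ 0.58 -0.4   0.19] 0.0404
t 23.55 ph 1.286 toolph 1.230 rad 168.2 th 0.755 Ft 2.65 | tool F x(out) -0.77 y 5.64 z 4.37 [ 0.15 -0.87 -0.02] 0.0401
```

```bash
g(){ python3 -c "from h import *
dchk(12,8)" || exit 0; }
python3 -m pendant '[[1.7,0.7,2,0,0,0,-1],[1.7,0.3,2.1,0,0,0,-1],[1.6,0,2.2,0,0,0,-1],[1.5,0,2.3,0,0,0,-1],[1.4,0,2.4,0,0,0,-1],[1.2,0,2.5,0,0,0,-1],[0,0,0,0,0,0,-1]]' >/dev/null; g
python3 -m pendant '[[1,0,2.5,0,0,0,-1],[0.9,0,2.5,0,0,0,-1],[0.8,0,2.6,0,0,0,-1],[0.7,0,2.7,0,0,0,-1],[0.5,0,2.7,0,0,0,-1],[0,0,0,0,0,0,-1]]' >/dev/null; g
```

```text
t 24.43 ph 1.345 toolph 1.230 rad 170.6 th 0.438 Ft 1.58 | tool F x(out) -1.01 y 3.88 z 2.21 [ 0.05 -0.72 -0.1 ] 0.0399
t 25.18 ph 1.366 toolph 1.230 rad 171.8 th 0.188 Ft 1.08 | tool F x(out) -2.19 y 4.12 z 1.52 [ 0.15 -0.86 -0.11] 0.0402
```

```bash
python3 -m pendant '[[0,0.5,2.7,0,0,0,-1],[0,0.3,2.6,0,0,0,-1],[0,0,2,0,0,0,-1],[0,0,0,0,0,0,-1],[0,0,0,0,0,0,-1]]' 
python3 -m pendant '[[0,0,0,0,0,0,0],[0,0,0,0,0,0,0.6],[0,0,0,0,0,0,1],[0,0,0,0,0,0,1],[0,0,0,0,0,0,1],[0,0,0,0,0,0,1],[0,0,0,0,0,0,1]]' 
python3 -c "from h import *
p,d=ctrl.snapshot('top'); cv2.imwrite('pics/top4.png',p[...,::-1])"
```

```text
t: 25.8
ee_pos: [0.4232, 0.0776, 0.1954]
orientation: [-3.141, 0.002, 2.191]
wrist_force: [-4.4, -2.1, 19.6]
finger_gap: 0.0401
grasp_force: 30.0
t: 26.68
ee_pos: [0.4235, 0.0782, 0.1932]
orientation: [-3.142, -0.0, 2.191]
wrist_force: [0.0, -0.4, 0.6]
finger_gap: 0.0926
grasp_force: 0.0
```

View pics/top4.png

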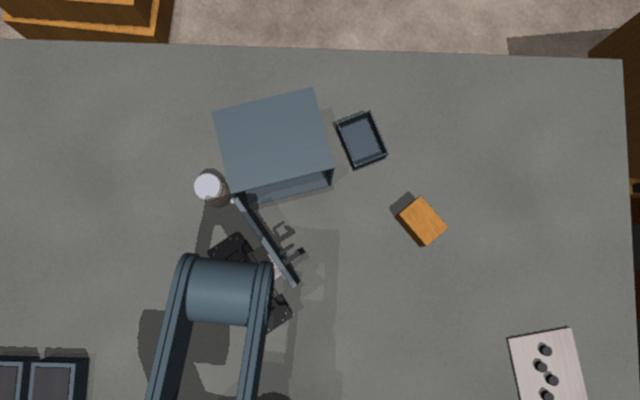

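The door stands at about 70° (from (238,197) to (295,285)), and the can, bin and carton are in place. I'll lift off and back away.

```bash
python3 -m pendant '[[0,0,-10,0,0,0,1],[0,0,-20,0,0,0,1],[0,0,-30,0,0,0,1],[0,0,-30,0,0,0,1],[0,0,-30,0,0,0,1],[20,0,-10,0,0,0,1],[30,0,0,0,0,0,1],[30,0,0,0,0,0,1],[0,0,0,0,0,0,1],[0,0,0,0,0,0,1]]' 
python3 -m pendant '[[10,40,0,0,0,0,1],[10,40,0,0,0,0,1],[10,40,0,0,0,0,1],[10,40,0,0,0,0,1],[0,20,0,0,0,0,1],[0,0,0,0,0,0,1],[0,0,0,0,0,0,1],[0,0,0,0,0,0,1]]' 
python3 -c "from h import *
p,d=ctrl.snapshot('top'); cv2.imwrite('pics/top5.png',p[...,::-1])"
```

```text
t: 27.98
ee_pos: [0.3774, 0.143, 0.3236]
orientation: [3.141, 0.001, 2.191]
wrist_force: [-0.0, 0.7, 0.4]
finger_gap: 0.0929
grasp_force: 0.0
t: 28.98
ee_pos: [0.5001, 0.2796, 0.3235]
orientation: [3.141, 0.0, 2.19]
wrist_force: [0.4, 1.1, -0.8]
finger_gap: 0.0932
grasp_force: 0.0
```

View pics/top5.png

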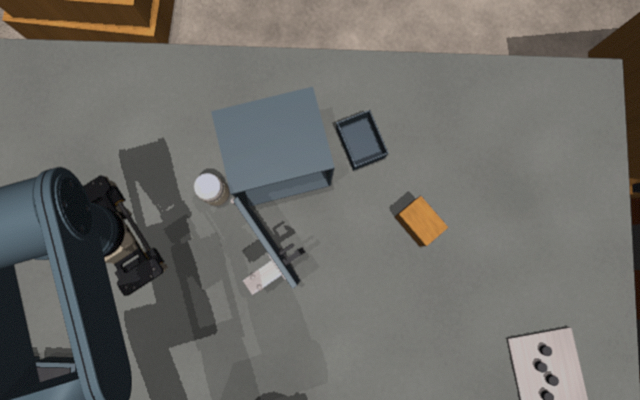

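The door's edge runs from (235,195) to (297,284), which is about 69° from its shut line. The paddle is free, the arm is clear, and the other objects haven't moved.

```bash
python3 -c "from cell import ctrl
print(ctrl.job_done())"
```

```text
the job is handed in; nothing more can be done
None
```

The door stands open at about 69–70° with the paddle released, the arm clear, and the can, bin and carton unmoved; the force against the latch stop peaked at about 10 N in my readings, but lowering the paddle ended with a brief push of about 20 N down on it at rest.

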